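# Log a reading with the angle gauge on the sprung stud

### The job

Wake the tilt logger by pressing its three keys fully down one at a time, letting each come back up: first the round one, then the square one, then the bar-shaped one. Then take the angle gauge by the black grip on its top, set the middle of its foot level on the round-headed sprung stud so that the stud gives a little but is not pushed to its stop, and rock the gauge sideways on the stud until its hanging pointer settles between the two prongs of the fork in the dial. Finish while still holding the gauge there, pressed lightly on the stud with the pointer at rest in the fork; do not let go or put it down, and leave the glue bottle, the tape roll and the brass dish where they are.

Things in the scene. Friction and masses are not known exactly. Their poses are not given: they have to be found in the camera images.
- logger: Tilt logger: grey box fixed to the bench, 76 x 176 x 34 mm (x, y, z), black top panel 35.5 mm up. Origin: centre of the underside; y along the row of keys, z up. Three white spring keys in a row on top, 52 mm apart: round at +y, square in the middle, bar-shaped at -y; free, their tops are 48.5 mm above the bench.
- round_key_top (a point): Centre of the top of the round key (24 mm across); it moves with the key.
- square_key_top (a point): Centre of the top of the square key (22 x 22 mm).
- bar_key_top (a point): Centre of the top of the bar-shaped key (44 mm along the logger's x, 14 mm along y).
- round_key (a joint): Travel of the round key in m: 0 up, 0.006 fully down, counted as pressed from 0.004. It springs back. About 1 N starts it moving, 4 N puts it fully down.
- square_key (a joint): The same for the square key.
- bar_key (a joint): The same for the bar-shaped key.
- stud_block: Stud block fixed to the bench: aluminium base 70 x 70 x 14 mm with four screws, a dark conical sleeve (40 mm wide at its foot) up to 30 mm, and a steel stud standing upright in its middle. Origin at the centre of the underside, z up.
- stud_top (a point): Topmost point of the stud's round head, 70 mm above the bench while free; it moves down as the stud is pressed. The head is a ball of 14 mm radius, its centre 14 mm below this point.
- stud (a joint): How far the stud is pressed down, m: 0 free, 0.014 at its stop; it must be between 0.0015 and 0.013. Spring 350 N/m with 1.4 N preload (6 mm takes about 3 N, the stop about 6 N).
- gauge: Loose angle gauge, 0.3 kg, 144 mm tall, standing on a flat foot (44 mm along x, 110 along y, 10 thick). Origin: centre of the foot's underside; z up. White dial (104 mm across, centre 62 mm up, body x -15 to +12 mm) faces -x. Black grip block (22 mm along x, 28 along y, 108 to 144 mm up) on top: squeeze it along y. Rock the gauge by turning it about its x axis.
- gauge_grip (a point): Centre of the grip block, 126 mm above the underside of the foot.
- gauge_foot (a point): Centre of the underside of the foot.
- pointer (a joint): Pointer's angle in the dial, rad, about the gauge's +x axis; 0 points at the foot, positive is towards the gauge's +y. A free, damped pendulum sunk in the dial, out of reach: it always hangs plumb, so it reads minus the gauge's roll about its x axis. Settles within 1 s.
- pointer_tip (a point): Tip of the hanging pointer, 42 mm from the dial's centre.
- fork (a joint): Angle of the fork in the dial, rad, same sense as the pointer; 0.22 to 0.42, and it stays as set. The pointer is in the fork when both joint values agree within about 0.09 rad: the gauge is then rolled by minus this angle about its +x axis, its +y end down.
- fork_mid (a point): Middle of the gap between the fork's two dark prongs (gap 11 mm wide), 42 mm from the dial's centre.
- glue: Small white glue bottle with a red-brown cap, 29 mm across, 88 mm tall, loose; leave alone. Origin at the centre of its underside.
- tape: Roll of masking tape lying flat, 62 mm across, 18 mm high, loose; leave alone. Origin under its centre.
- dish: Small brass dish, 78 x 83 x 22 mm, loose; leave alone. Origin under its centre.
Things that resemble listed ones, but are neither listed nor needed, are in the scene too. What is shaped like the gauge but purple is not meant.

How it is judged:
On the way, in this order (a step that is already met when the one before it is completed fails the run):
1. Round key pressed down, the others up (value of joint round_key above 0.004 m and value of joint each of square_key, bar_key below 0.002 m), for 0.05 s.
2. Square key pressed down, the others up (value of joint square_key above 0.004 m and value of joint each of round_key, bar_key below 0.002 m), for 0.05 s.
3. Bar-shaped key pressed down, the others up (value of joint bar_key above 0.004 m and value of joint each of round_key, square_key below 0.002 m), for 0.05 s.
4. The gauge, held in the fingers, is set level (within 0.1 rad) on the stud, which gives (value of joint stud between 0.0015 and 0.013 m and contact force between gauge and stud_block above 0.5 N and contact force between the fingers and gauge above 1 N and x of stud_top in the frame of gauge between -0.018 and 0.018 m and y of stud_top in the frame of gauge between -0.03 and 0.03 m and angle between gauge's own z axis and vertical below 0.1 rad), for 0.2 s.
5. Rocked on the stud until the pointer settles in the fork (value of joint stud between 0.0015 and 0.013 m and contact force between gauge and stud_block above 0.5 N and contact force between the fingers and gauge above 1 N and x of stud_top in the frame of gauge between -0.018 and 0.018 m and y of stud_top in the frame of gauge between -0.03 and 0.03 m and distance between pointer_tip and fork_mid below 0.004 m and linear speed of gauge below 0.02 m/s and velocity of joint pointer between -0.2 and 0.2 rad/s and height (world z) of gauge_foot above 0.045 m and value of joint each of round_key, square_key, bar_key below 0.002 m), for 0.4 s.
At the end, for the whole second after the job is handed in: Fingers hold the gauge (>1 N), foot >45 mm up and on the stud (>0.5 N, stud within 30 mm of its middle lengthwise, 18 mm across), stud pressed 1.5 to 13 mm, pointer tip within 4 mm of the fork's middle and at rest (<0.2 rad/s, gauge <20 mm/s), keys up (all of step 5); the arm keeps its last pose, push and grip.
It fails at once if The glue bottle is pushed more than 20 mm (distance of glue from where it was at the start of the episode above 0.02 m).
It fails at once if The tape roll is pushed more than 20 mm (distance of tape from where it was at the start of the episode above 0.02 m).
It fails at once if The brass dish is pushed more than 20 mm (distance of dish from where it was at the start of the episode above 0.02 m).
It also fails if it takes over 72 s, if anything falls off the work surface, if the arm or the gripper's body presses on something with over 40 N, if the wrist force passes 120 N, or if a joint passes its speed limit or range.

### The arm

A 7-joint arm with a two-finger parallel gripper is mounted at the origin on a cart in front of the work surface, level with it; the furniture and walls round the work are solid. World frame = base frame: x ahead of the robot, y to its left, z up, the work surface at z = 0. Lengths are in m, angles in rad, forces in N, time in s.
With the tool pointing down it reaches from about 0.425 to 0.875 m from the base axis. Payload 4.7 kg.
Tool frame: the origin (TCP) lies midway between the tips of the shut fingers; the grasp point (between the pads) lies 19 mm behind it (manip.hold_point_z is the distance from the TCP to the grasp point, in m); z points along the fingers, y is the line along which they close (so a half turn about z gives the same grasp; the last joint's range is limited). The gripper opens to 85 mm and grips with 20 to 120 N. Pads are 22 mm wide; open, the fingers measure 114 mm over their backs; the gripper's body (76 mm by 85 mm) begins 54 mm behind the grasp point. The pads swing forward as they close: fully open they stand 13 mm farther back than shut.
Start: joints at [1.311, 0.321, -0.07, 1.45, 0.023, 1.371, -0.057], TCP at [0.176, -0.626, 0.231] pointing down, gripper open.
Joint ranges: [-2.86, 2.86], [-0.3, 2.09], [-1.38, 1.24], [0.06, 2.45], [-1.56, 4.7], [0.09, 2.05], [-2.69, 2.69]. Speed limits (rad/s): [2.57, 2.57, 3.14, 3.14, 3.14, 3.14, 3.14].

### API

Orientations are given as a unit quaternion [w, x, y, z].
In Python, from workcell import telemetry, viewer, workorder, manip gives the robot as it stands.
- The arm moves only by the tool play_rows, never from a script. Its argument "plan" is a list of rows, each a list of 7 numbers: the shift along the tool's x, y, z in m, then the turn, a rotation vector about the tool's x, y, z in rad, then the finger opening in m, from 0 to 0.0854. In form: [[tx, ty, tz, wx, wy, wz, fingers], ...]. A call has 1 to 10 rows; each row shifts and turns the commanded pose from where the row before left it, along the tool's axes as they then stand; what a row does not reach is not made up. A row lasts 1/10 s, in which the tool goes at most 50 mm and 8.59 degrees, less where a joint would pass 70% of its speed; a pose out of reach is approached as far as the arm can. A call is refused whole if a number of a shift passes 0.05 or a number of a turn 0.15, either way. A call with a gripper value outside its range is refused whole. The fingers move at their own pace and stop on an object; "grip_force" is the grip in N (left out, the last holds). Time passes only in rows, so rows that do not move let the fingers close. It gives the time, the measured TCP pose, the force, the opening and the grip force at its end, in the units of the state.
- telemetry.read_state(): the state, without advancing time (a new reading comes with each control period).
- viewer.get_image(name): name is "side" or "top" or "wrist"; returns a dict with "pixels" (420x560x3 uint8, red, green, blue), "depth" (420x560 float32, m along the optical axis (not along the pixel's ray), 0 where there is no reading), "fov_y" (degrees; the focal length in pixels is half the picture's height over the tangent of half this angle, whatever the lens; pixels are square), "cx", "cy" (the principal point, pixels), "dist" ([k1, k2, p1, p2, k3] as OpenCV has them; the pictures are not rectified), "rvec" (rotation vector, rad) and "tvec" (3), from world to camera coordinates, as OpenCV has them. Camera axes: x right, y down, z forward; pixel columns grow to the right and rows downward; lengths in m; the calibration is good to about 2 mm. A picture is of the moment at which its call begins.
- workorder.close_job(): hands the job in; it is judged then, once.
The state is a dict: "clock": time; "joint_positions": joint angles; "joint_vel": joint speeds; "joint_efforts": joint torques, N m; "eef_pos": TCP position; "tcp_rot": TCP orientation; "contact_force": force on the tool from outside, world axes, zero at the start; "moment": the same for the moment, N m; "grip_width": finger opening in m; "grasp_force": force on a finger pad.
Only numpy, scipy, OpenCV 4.12 (cv2) and the standard library are available. Lean on these libraries where they do the work, as an engineer would, in place of code of your own. Each camera call takes 0.05 s, during which the arm holds its last target. There are 200 camera calls.

## Working session

There is one attempt and no reset: what is moved stays moved. The work goes in short steps, Python scripts to look and compute and a tool call to move; the robot and the scene stay as the last step left them, time stands still between calls to the robot, and variables do not carry over. Pictures are saved under pics/ and viewed, at most 10 in all, crops included, and the job is handed in when it is done.

Besides the shell and the picture viewer there is one more tool, called after "Call:" as a command line: name --pt "numbers of a row" for each row, then --argument value for the rest. play_rows: Moves the arm, as the interface text tells. Its arguments: {"type":"object","properties":{"plan":{"type":"array"},"grip_force":{"type":"number"}},"required":["plan"]}

```bash
mkdir -p pics; cat > h.py <<'E'
import numpy as np, cv2
from workcell import telemetry, viewer, workorder, manip
from scipy.spatial.transform import Rotation as R
def cam(n):
    im=viewer.get_image(n); f=210/np.tan(np.radians(im["fov_y"])/2)
    im["K"]=np.array([[f,0,im["cx"]],[0,f,im["cy"]],[0,0,1]]); im["Rm"]=cv2.Rodrigues(np.array(im["rvec"],float))[0]
    im["t"]=np.array(im["tvec"],float).ravel(); im["dist"]=np.array(im["dist"],float); return im
def rays(im,uv):
    p=cv2.undistortPoints(np.array(uv,float).reshape(-1,1,2),im["K"],im["dist"])[:,0]
    return -im["Rm"].T@im["t"], np.c_[p,np.ones(len(p))]@im["Rm"]
def plane(im,uv,z):
    o,d=rays(im,uv); return o+d*((z-o[2])/d[:,2])[:,None]
def cloud(im):
    v,u=np.mgrid[:420,:560]; o,d=rays(im,np.c_[u.ravel(),v.ravel()]); P=o+d*im["depth"].reshape(-1,1)
    P[im["depth"].ravel()==0]=np.nan
    return P.reshape(420,560,3)
def proj(im,P): return cv2.projectPoints(np.array(P,float).reshape(-1,1,3),np.array(im["rvec"],float),im["t"],im["K"],im["dist"])[0][:,0]
def save(im,n): cv2.imwrite("pics/"+n,im["pixels"][:,:,::-1])
E
python3 - <<'E'
from h import *
import pickle
a={}
for n in("side","top"):
    im=cam(n);a[n]=im;save(im,n+"0.png");o,_=rays(im,[[280,210]]);print(n,o,im["depth"].min(),im["depth"].max())
pickle.dump(a,open("a.pkl","wb"))
s=telemetry.read_state();print({k:np.round(v,3) for k,v in s.items()}, manip.hold_point_z)
cv2.imwrite("pics/both0.png",cv2.resize(np.vstack([a[n]["pixels"] for n in a])[:,:,::-1],(400,600),interpolation=cv2.INTER_AREA))
E
```

```text
side [0.44474883 0.77211202 0.54378534] 0.0 3.2948806
top [0.40350262 0.00561487 1.1322123 ] 0.0 2.0557187
{'clock': np.float64(0.1), 'joint_positions': array([ 1.311,  0.322, -0.07 ,  1.452,  0.023,  1.371, -0.057]), 'joint_vel': array([ 0.001, -0.   ,  0.002, -0.003,  0.001, -0.002, -0.001]), 'joint_efforts': array([-0.0000e+00, -4.9488e+01, -3.8400e-01, -3.1521e+01,  1.3000e-02,
        7.0000e-03, -0.0000e+00]), 'eef_pos': array([ 0.176, -0.625,  0.23 ]), 'tcp_rot': array([-0.001,  0.991,  0.136, -0.   ]), 'contact_force': array([-0.103,  0.3  , -0.179]), 'moment': array([-0.019, -0.031,  0.022]), 'grasp_force': np.float64(0.0), 'grip_width': np.float64(0.085)} 0.0187
```

View pics/top0.png

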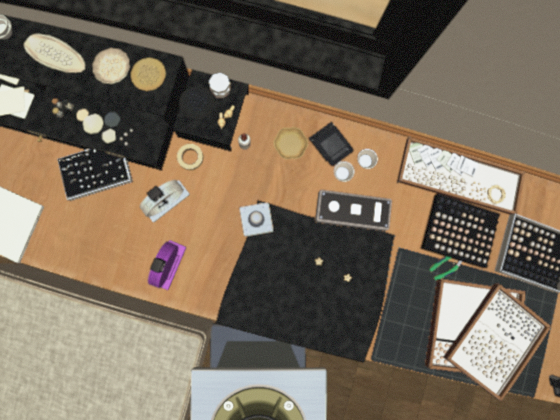

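View pics/side0.png

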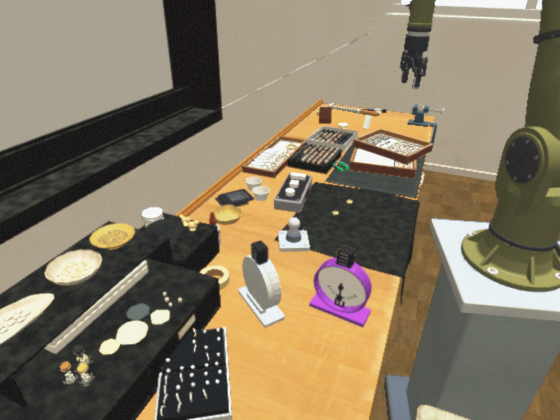

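The top view shows the logger at (354,208) with round key (334,206), square (356,209), bar (377,211); the stud block at (257,218); gauge candidates are white (163,198) and purple (167,263). White fits, because the purple one is excluded by the task. Glue is at about (244,141), tape (189,156) and dish (291,142). Next I measure these and take one enlarged crop to confirm.

```bash
python3 - <<'E'
from h import *
import pickle
a=pickle.load(open("a.pkl","rb"));T=a["top"];S=a["side"]
C=cloud(T);px=T["pixels"].astype(int)
def pr(l,x):print(l,np.round(x,4).tolist())
# keys
m=((px.min(2)>170)).astype(np.uint8);m2=np.zeros_like(m);m2[196:224,322:388]=m[196:224,322:388]
n,_,st,ce=cv2.connectedComponentsWithStats(m2)
for i in range(1,n):
    if st[i,4]>20: pr("key px",ce[i]);pr(int(st[i,4]),plane(T,[ce[i]],.0485)[0])
for u,v in [(257,218),(163,198),(153,190),(189,156),(291,142),(244,141)]:
    pr((u,v),C[v,u])
Z=C[...,2]
def rect(l,m,z):
    m=m.astype(np.uint8);n,lab,st,ce=cv2.connectedComponentsWithStats(m)
    i=1+np.argmax(st[1:,4]);v,u=np.nonzero(lab==i);P=plane(T,np.c_[u,v],z) if z else C[v,u]
    r=cv2.minAreaRect(P[:,:2].astype(np.float32)*1000);print(l,len(u),r,P.mean(0).round(4),"zmed",np.nanmax(P[:,2]).round(4))
def win(u0,u1,v0,v1):
    w=np.zeros((420,560),bool);w[v0:v1,u0:u1]=1;return w
rect("stud base",win(235,280,198,240)&(Z>.007),.014)
rect("stud head",win(235,280,198,240)&(Z>.05),.063)
rect("gauge all",win(130,195,170,228)&(Z>.006),0)
rect("gauge grip",win(130,195,170,228)&(Z>.125),.144)
rect("gauge body",win(130,195,170,228)&(Z>.06)&(Z<.12),0)
rect("glue",win(232,256,130,152)&(Z>.06),.088)
rect("tape",win(172,206,140,172)&(Z>.01),.018)
rect("dish",win(272,310,124,160)&(Z>.01),.022)
rect("logger",win(310,395,185,232)&(Z>.02),.035)
# noise in empty bench
pr("bench",np.nanmean(Z[230:260,190:220]))
k=S["pixels"][225:335,225:385];k=cv2.resize(k,None,fx=2.6,fy=2.6,interpolation=cv2.INTER_CUBIC)
k2=cv2.resize(T["pixels"][170:250,120:280],(416,208),interpolation=cv2.INTER_CUBIC);k3=cv2.resize(T["pixels"][185:235,305:400],(384,202),interpolation=cv2.INTER_CUBIC)
o=np.zeros((500,800,3),np.uint8);o[:k.shape[0],:416]=k;o[:202,416:]=k3;o[290:498,:416]=k2;cv2.imwrite("pics/c1.png",o[:,:,::-1])
E
```

```text
key px [333.5, 205.9091]
88 [0.5329, -0.1713, 0.0485]
key px [377.2353, 211.6639]
119 [0.5202, -0.2742, 0.0485]
key px [355.5152, 208.8485]
99 [0.5264, -0.2229, 0.0485]
(257, 218) [0.5017, 0.0055, 0.0691]
(163, 198) [0.54, 0.2102, 0.1095]
(153, 190) [0.552, 0.2246, 0.1461]
(189, 156) [0.6583, 0.1722, -0.0003]
(291, 142) [0.6948, -0.0761, 0.0035]
(244, 141) [0.681, 0.037, 0.0608]
stud base 849 ((503.75299072265625, 7.705085754394531), (69.47626495361328, 69.81732940673828), 9.982060432434082) [0.5043 0.0077 0.014 ] zmed 0.014
stud head 120 ((503.4498596191406, 7.728809356689453), (24.9659481048584, 27.112943649291992), 0.390401691198349) [0.5034 0.0077 0.063 ] zmed 0.063
gauge all 1101 ((542.5369262695312, 220.24526977539062), (43.49183654785156, 109.2711181640625), 44.83864974975586) [0.5431 0.219  0.0691] zmed 0.1489
gauge grip 165 ((544.880615234375, 221.3898468017578), (25.85776138305664, 29.342636108398438), 38.38959884643555) [0.5449 0.2217 0.144 ] zmed 0.144
gauge body 427 ((545.4429321289062, 222.6362762451172), (28.31536293029785, 102.32534790039062), 38.41395950317383) [0.5463 0.2195 0.099 ] zmed 0.1178
glue 44 ((683.3348388671875, 37.43382263183594), (14.614855766296387, 14.811376571655273), 46.53121566772461) [0.6835 0.0369 0.088 ] zmed 0.088
tape 366 ((653.0587158203125, 169.43850708007812), (61.200042724609375, 62.582008361816406), 0.3816153109073639) [0.6533 0.1685 0.018 ] zmed 0.018
dish 234 ((687.693603515625, -73.76106262207031), (77.25381469726562, 81.09193420410156), 6.244732856750488) [ 0.6947 -0.0751  0.022 ] zmed 0.022
logger 2313 ((524.61865234375, -222.03924560546875), (175.17800903320312, 76.61293029785156), 82.8808822631836) [ 0.5253 -0.2216  0.035 ] zmed 0.035
bench -0.0008
```

View pics/c1.png

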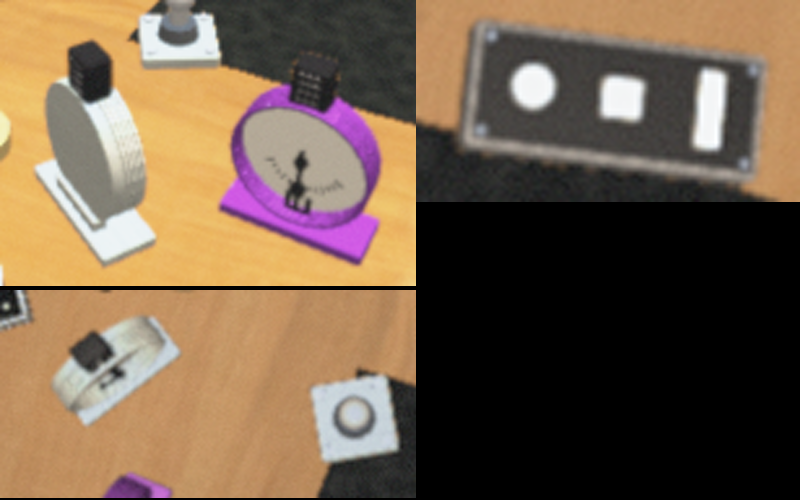

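The crop confirms that the white gauge (163,198), not the purple one, is the target. Its dial faces the robot side, so gauge +x is at a yaw of about 38°. The key shapes match the description: round on the left (+y), then square, then bar. I move to the keys now with the fingers shut.

Call:
play_rows --pt "0.034 -0.024 0.01 0 0 0 0" --pt "0.034 -0.024 0.01 0 0 0 0" --pt "0.034 -0.024 0.01 0 0 0 0" --pt "0.034 -0.024 0.01 0 0 0 0" --pt "0.034 -0.024 0.01 0 0 0 0" --pt "0.034 -0.024 0.01 0 0 0 0" --pt "0.034 -0.024 0.01 0 0 0 0" --pt "0.034 -0.024 0.01 0 0 0 0" --pt "0.034 -0.024 0.01 0 0 0 0" --pt "0.034 -0.024 0.01 0 0 0 0" --grip_force 40

```text
clock: 1.1
eef_pos: [0.4387, -0.3013, 0.1307]
tcp_rot: [-0.0, 0.991, 0.136, -0.0]
contact_force: [0.6, 1.0, 0.1]
grip_width: -0.0004
grasp_force: 0.0
```

Call:
play_rows --pt "0.032 -0.025 0.01 0 0 0 0" --pt "0.032 -0.025 0.01 0 0 0 0" --pt "0.032 -0.026 0.01 0 0 0 0" --pt "0.03 -0.025 0.01 0 0 0 0" --pt "0 0 0 0 0 0 0" --pt "0 0 0 0 0 0 0" --pt "0 0 0 0 0 0 0"

```text
clock: 1.8
eef_pos: [0.5315, -0.1729, 0.0911]
tcp_rot: [0.0, 0.991, 0.136, -0.0]
contact_force: [0.0, -1.1, 0.4]
grip_width: 0.0002
grasp_force: 0.0
```

```bash
cat >> h.py <<'E'
def st():
    s=telemetry.read_state();q=np.array(s["tcp_rot"]);Rt=R.from_quat(q[[1,2,3,0]]).as_matrix();return s,np.array(s["eef_pos"]),Rt
def goto(P):
    s,p,Rt=st();return np.round(Rt.T@(np.array(P)-p),4)
E
python3 - <<'E'
from h import *
s,p,Rt=st();print(s["clock"],p.round(4),Rt.round(4).tolist(),s["contact_force"],s["joint_positions"])
for P in [(.5329,-.1713,.06),(.5264,-.2229,.06),(.5202,-.2742,.06)]:print(goto(P))
im=cam("wrist");save(im,"w1.png");print(rays(im,[[280,210]]),im["fov_y"])
E
```

```text
1.8 [ 0.5315 -0.1729  0.0911] [[0.9632, 0.2688, -0.0008], [0.2688, -0.9632, -0.0008], [-0.001, 0.0006, -1.0]] [ 0.03441655 -1.08133403  0.35309909] [ 0.66006867  0.27425262 -0.44860135  1.82971294  0.13553279  1.06808958
 -1.13810336]
[ 0.0019 -0.0012  0.0311]
[-0.0183  0.0467  0.0312]
[-0.038   0.0945  0.0312]
(array([ 0.61221165, -0.15049818,  0.23388766]), array([[-0.3166275 , -0.0866494 , -0.94458574]])) 69.48081116514388
```

View pics/w1.png

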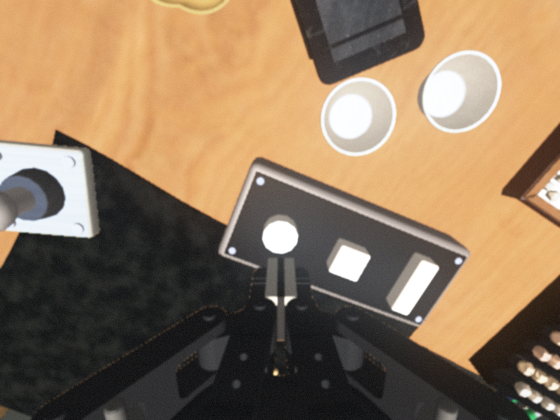

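The wrist view shows the shut fingertips at (281,265), just in front of the round key (280,236), with the square key at (349,261) and the bar at (414,284). Alignment agrees, so I press the round key.

Call:
play_rows --pt "0.002 -0.001 0.02 0 0 0 0" --pt "0 0 0.02 0 0 0 0" --pt "0 0 0.005 0 0 0 0" --pt "0 0 0.002 0 0 0 0" --pt "0 0 0.001 0 0 0 0" --pt "0 0 0 0 0 0 0" --pt "0 0 0 0 0 0 0"

```text
clock: 2.55
eef_pos: [0.5343, -0.1708, 0.0442]
tcp_rot: [0.001, 0.991, 0.136, 0.001]
contact_force: [-1.4, -1.2, 3.2]
grip_width: -0.0001
grasp_force: 1.5
```

Call:
play_rows --pt "0 0 0.001 0 0 0 0" --pt "0 0 0.001 0 0 0 0" --pt "0 0 0 0 0 0 0" --pt "0 0 0 0 0 0 0"

```text
clock: 2.95
eef_pos: [0.5344, -0.1707, 0.0425]
tcp_rot: [0.001, 0.991, 0.136, 0.0]
contact_force: [-3.2, -1.8, 9.3]
grip_width: -0.0003
grasp_force: 4.3
```

Call:
play_rows --pt "0 0 -0.012 0 0 0 0" --pt "0 0 -0.012 0 0 0 0" --pt "-0.011 0.024 0 0 0 0 0" --pt "-0.01 0.024 0 0 0 0 0" --pt "0 0 0 0 0 0 0" --pt "0 0 0.015 0 0 0 0" --pt "0 0 0.005 0 0 0 0" --pt "0 0 0.002 0 0 0 0" --pt "0 0 0.002 0 0 0 0" --pt "0 0 0 0 0 0 0"

```text
clock: 3.95
eef_pos: [0.5265, -0.2207, 0.0424]
tcp_rot: [-0.0, 0.991, 0.137, -0.001]
contact_force: [-4.0, 1.2, 10.8]
grip_width: -0.0002
grasp_force: 5.3
```

Call:
play_rows --pt "0 0 0 0 0 0 0" --pt "0 0 0 0 0 0 0"

```text
clock: 4.15
eef_pos: [0.5265, -0.2207, 0.0425]
tcp_rot: [-0.0, 0.991, 0.137, -0.001]
contact_force: [-4.2, 1.2, 10.8]
grip_width: -0.0003
grasp_force: 5.1
```

Call:
play_rows --pt "0 0 -0.012 0 0 0 0" --pt "0 0 -0.012 0 0 0 0" --pt "-0.01 0.025 0 0 0 0 0" --pt "-0.01 0.025 0 0 0 0 0" --pt "0 0 0 0 0 0 0" --pt "0 0 0.015 0 0 0 0" --pt "0 0 0.005 0 0 0 0" --pt "0 0 0.002 0 0 0 0" --pt "0 0 0.002 0 0 0 0" --pt "0 0 0 0 0 0 0"

```text
clock: 5.15
eef_pos: [0.5207, -0.2742, 0.0425]
tcp_rot: [-0.0, 0.991, 0.137, -0.001]
contact_force: [-3.7, 1.4, 10.0]
grip_width: -0.0001
grasp_force: 5.2
```

Call:
play_rows --pt "0 0 0 0 0 0 0" --pt "0 0 0 0 0 0 0"

```text
clock: 5.35
eef_pos: [0.5207, -0.2742, 0.0425]
tcp_rot: [-0.0, 0.991, 0.137, -0.001]
contact_force: [-4.5, 1.1, 9.9]
grip_width: 0.0001
grasp_force: 5.0
```

All three keys bottomed out and came back up. Next I go up, then turn the tool so its y axis matches gauge y (yaw about 128°).

Call:
play_rows --pt "0 0 -0.024 0 0 0 0.085" --pt "0 0 -0.024 0 0 -0.14 0.085" --pt "0 0 -0.024 0 0 -0.14 0.085" --pt "0 0 -0.024 0 0 -0.14 0.085" --pt "0 0 -0.024 0 0 -0.14 0.085" --pt "0 0 -0.024 0 0 -0.14 0.085" --pt "0 0 -0.024 0 0 -0.14 0.085" --pt "0 0 -0.024 0 0 -0.14 0.085" --pt "0 0 -0.024 0 0 -0.14 0.085" --pt "0 0 -0.024 0 0 -0.14 0.085"

```text
clock: 6.35
eef_pos: [0.5208, -0.2739, 0.2817]
tcp_rot: [-0.001, 0.717, 0.697, -0.0]
contact_force: [-0.6, -0.9, -0.2]
grip_width: 0.0852
grasp_force: 0.0
```

Call:
play_rows --pt "0 0 0 0 0 -0.14 0.085" --pt "0 0 0 0 0 -0.14 0.085" --pt "0 0 0 0 0 -0.14 0.085" --pt "0 0 0 0 0 -0.14 0.085" --pt "0 0 0 0 0 0 0.085"

```text
clock: 6.85
eef_pos: [0.5209, -0.2741, 0.2808]
tcp_rot: [-0.001, 0.499, 0.866, 0.0]
contact_force: [-0.8, -0.7, 0.2]
grip_width: 0.0848
grasp_force: 0.0
```

```bash
python3 - <<'E'
from h import *
s,p,Rt=st();print(s["clock"],p.round(4),Rt.round(4).tolist(),s["joint_positions"])
print("yaw y",np.degrees(np.arctan2(Rt[1,1],Rt[0,1])))
print(goto((.48,.16,.28)))
E
```

```text
6.85 [ 0.5209 -0.2741  0.2808] [[-0.5013, 0.8653, -0.0009], [0.8653, 0.5013, 0.001], [0.0014, -0.0003, -1.0]] [ 0.98263467  0.22430239 -0.63944856  1.51487863  0.13350451  1.447985
  0.86378311]
yaw y 30.086574876883432
[0.3962 0.1823 0.0013]
```

Call:
play_rows --pt "0.04 0.018 0 0 0 0 0.085" --pt "0.04 0.018 0 0 0 0 0.085" --pt "0.04 0.018 0 0 0 0 0.085" --pt "0.04 0.018 0 0 0 0 0.085" --pt "0.04 0.018 0 0 0 0 0.085" --pt "0.04 0.018 0 0 0 0 0.085" --pt "0.04 0.018 0 0 0 0 0.085" --pt "0.04 0.018 0 0 0 0 0.085" --pt "0.04 0.018 0 0 0 0 0.085" --pt "0.036 0.02 0 0 0 0 0.085"

```text
clock: 7.85
eef_pos: [0.4794, 0.1611, 0.2813]
tcp_rot: [0.0, 0.501, 0.865, -0.0]
contact_force: [0.7, -0.9, -0.6]
grip_width: 0.0848
grasp_force: 0.0
```

Call:
play_rows --pt "0 0 0 0 0 -0.143 0.085" --pt "0 0 0 0 0 -0.143 0.085" --pt "0 0 0 0 0 -0.143 0.085" --pt "0 0 0 0 0 -0.143 0.085" --pt "0 0 0 0 0 -0.143 0.085" --pt "0 0 0 0 0 -0.143 0.085" --pt "0 0 0 0 0 -0.143 0.085" --pt "0 0 0 0 0 -0.143 0.085" --pt "0 0 0 0 0 -0.143 0.085" --pt "0 0 0 0 0 -0.143 0.085"

```text
clock: 8.85
eef_pos: [0.4801, 0.1591, 0.281]
tcp_rot: [-0.0, -0.192, 0.981, -0.0]
contact_force: [0.5, 0.2, 0.1]
grip_width: 0.0851
grasp_force: 0.0
```

Call:
play_rows --pt "0 0 0 0 0 -0.143 0.085" --pt "0 0 0 0 0 -0.143 0.085" --pt "0 0 0 0 0 0 0.085" --pt "0 0 0 0 0 0 0.085"

```text
clock: 9.25
eef_pos: [0.4804, 0.1589, 0.2811]
tcp_rot: [-0.0, -0.326, 0.945, -0.0]
contact_force: [0.3, 0.3, 0.0]
grip_width: 0.0852
grasp_force: 0.0
```

```bash
python3 - <<'E'
from h import *
import pickle
s,p,Rt=st();print(s["clock"],p.round(4),s["joint_positions"])
print("yaw y",np.degrees(np.arctan2(Rt[1,1],Rt[0,1])))
im=cam("wrist");save(im,"w2.png");pickle.dump(im,open("w2.pkl","wb"))
C=cloud(im);Z=C[...,2]
for lo,hi in [(.13,.16),(.004,.014),(.07,.12)]:
    m=(Z>lo)&(Z<hi)&(np.hypot(C[...,0]-.545,C[...,1]-.22)<.075)
    if m.sum()>20: print(lo,m.sum(),cv2.minAreaRect(C[m][:,:2].astype(np.float32)*1000),np.median(Z[m]))
E
```

```text
9.25 [0.4804 0.1589 0.2811] [ 0.68513299  0.04967986 -1.0752932   1.69443947  0.04419206  1.42410964
  1.83832358]
yaw y 128.02456689123795
0.13 602 ((544.8856201171875, 223.80963134765625), (22.805978775024414, 27.044763565063477), 38.45783996582031) 0.14379566999852433
0.004 731 ((536.9768676757812, 216.6614990234375), (24.214664459228516, 108.88749694824219), 39.8416862487793) 0.010154862876649351
0.07 1438 ((544.1129760742188, 222.61361694335938), (27.445068359375, 101.20782470703125), 38.79248046875) 0.10428280321075548
```

View pics/w2.png

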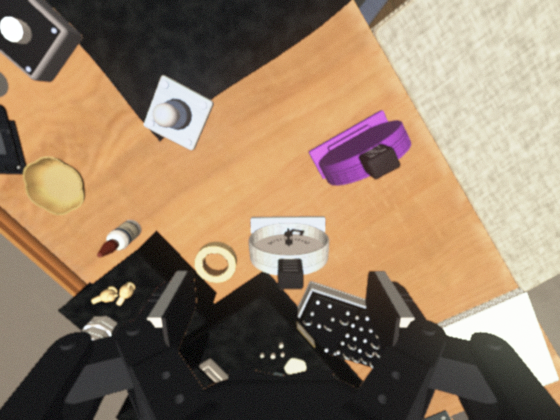

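The wrist view shows the white gauge's grip at (290,272) and its dial with the pointer and fork marks around (290,237). The fork is on the right, which is the gauge +y side. The purple lookalike is at (362,150) and the stud at (172,113). I lower the tool for a sharper reading of the fork angle.

Call:
play_rows --pt "0.01 0 0.02 0 0 0 0.085" --pt "0.01 0 0.02 0 0 0 0.085" --pt "0 0 0.02 0 0 0 0.085" --pt "0 0 0.02 0 0 -0.007 0.085" --pt "0 0 0 0 0 0 0.085" --pt "0 0 0 0 0 0 0.085"

```text
clock: 9.9
eef_pos: [0.465, 0.1464, 0.2016]
tcp_rot: [-0.0, -0.331, 0.944, 0.0]
contact_force: [-0.5, 0.3, 0.5]
grip_width: 0.0848
grasp_force: 0.0
```

```bash
python3 - <<'E'
from h import *
import pickle
s,p,Rt=st();print(s["clock"],p.round(4));print("yaw y",np.degrees(np.arctan2(Rt[1,1],Rt[0,1])))
im=cam("wrist");pickle.dump(im,open("w3.pkl","wb"))
C=cloud(im);Z=C[...,2]
for lo,hi in [(.14,.16),(.004,.014),(.07,.12)]:
    m=(Z>lo)&(Z<hi)&(np.hypot(C[...,0]-.545,C[...,1]-.22)<.075)
    if m.sum()>20: print(lo,m.sum(),cv2.minAreaRect(C[m][:,:2].astype(np.float32)*1000),np.median(Z[m]))
# rectify dial plane: gauge frame
a=np.radians(38.4);gx=np.array([np.cos(a),np.sin(a),0]);gy=np.array([-np.sin(a),np.cos(a),0]);o=np.array([.5449,.223,0])
for d in(-.015,-.008):
    yy,zz=np.meshgrid(np.linspace(-.055,.055,441),np.linspace(.12,0,481))
    P=o+gx*d+yy[...,None]*gy+zz[...,None]*np.array([0,0,1]);uv=proj(im,P.reshape(-1,3)).reshape(481,441,2).astype(np.float32)
    r=cv2.remap(im["pixels"],uv[...,0],uv[...,1],cv2.INTER_LINEAR);cv2.imwrite(f"r{-int(d*1000)}.png",r[:,:,::-1])
uv=proj(im,(o+gx*-.015+np.array([0,0,.062])));u,v=uv[0].astype(int);print(u,v)
k=cv2.resize(im["pixels"][max(v-50,0):v+50,u-60:u+60],(360,300),interpolation=cv2.INTER_CUBIC)
out=np.zeros((481,800,3),np.uint8);out[:,:440]=cv2.imread("r15.png")[:,:440];out[:300,440:]=k[:,:,::-1];cv2.imwrite("pics/dial.png",out)
E
```

```text
9.9 [0.465  0.1464 0.2016]
yaw y 128.60603508032352
0.14 736 ((544.4849243164062, 223.17977905273438), (22.46881866455078, 27.21517562866211), 38.39122009277344) 0.1440125375070495
0.004 1145 ((538.6099243164062, 218.5281219482422), (29.37820053100586, 109.76077270507812), 39.85052490234375) 0.010117833364586437
0.07 2645 ((544.1885375976562, 222.33489990234375), (27.9183292388916, 102.43737030029297), 38.711856842041016) 0.09971741965186548
289 282
```

View pics/dial.png

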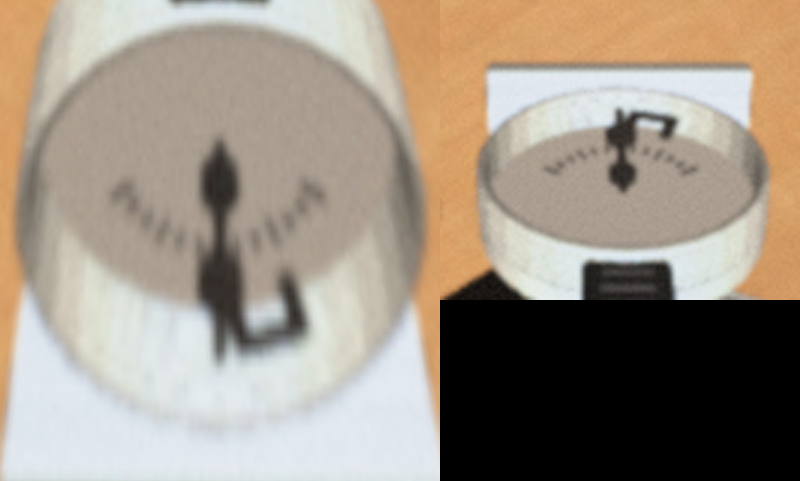

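Rectified at 4 px/mm, the dial shows the pointer hanging at u≈219. The fork's prong mid-lines are at about (238,315) and (297,303), so the fork's middle is at about (267,309), 12 mm to the +y side. That puts the fork angle at about 0.29 rad. Next I grasp.

Call:
play_rows --pt "-0.03 0.003 0 0 0 0 0.085" --pt "-0.03 0.003 0 0 0 0 0.085" --pt "-0.03 0.003 0 0 0 0 0.085" --pt "-0.02 0.001 0 0 0 0 0.085" --pt "0 0 0.02 0 0 0 0.085" --pt "0 0 0.02 0 0 0 0.085" --pt "0 0 0.02 0 0 0 0.085" --pt "0 0 0.02 0 0 0 0.085" --pt "0 0 0.01 0 0 0 0.085" --pt "0 0 0 0 0 0 0.085"

```text
clock: 10.95
eef_pos: [0.5445, 0.2222, 0.1107]
tcp_rot: [-0.001, -0.331, 0.944, 0.0]
contact_force: [-0.2, -0.0, 0.3]
grip_width: 0.0849
grasp_force: 0.0
```

Call:
play_rows --pt "0 0 0 0 0 0 0.085" --pt "0 0 0 0 0 0 0.02" --pt "0 0 0 0 0 0 0.02" --pt "0 0 0 0 0 0 0.02" --pt "0 0 0 0 0 0 0.02" --pt "0 0 0 0 0 0 0.02" --pt "0 0 0 0 0 0 0.02" --grip_force 60

```text
clock: 11.65
eef_pos: [0.5453, 0.2226, 0.1118]
tcp_rot: [0.001, -0.331, 0.944, -0.0]
contact_force: [0.7, -1.2, 3.2]
grip_width: 0.0273
grasp_force: 63.1
```

Call:
play_rows --pt "0 0 -0.01 0 0 0 0.02" --pt "0 0 -0.02 0 0 0 0.02" --pt "0 0 -0.03 0 0 0 0.02" --pt "0 0 -0.03 0 0 0 0.02" --pt "0 0 -0.03 0 0 0 0.02" --pt "0 0 0 0 0 0.07 0.02" --pt "0 0 0 0 0 0.12 0.02" --pt "0 0 0 0 0 0.12 0.02" --pt "0 0 0 0 0 0.12 0.02" --pt "0 0 0 0 0 0.12 0.02"

```text
clock: 12.65
eef_pos: [0.5438, 0.2228, 0.2309]
tcp_rot: [-0.001, -0.06, 0.998, -0.0]
contact_force: [-0.0, -0.1, -3.1]
grip_width: 0.0271
grasp_force: 62.6
```

Call:
play_rows --pt "0 0 0 0 0 0.13 0.02" --pt "0 0 0 0 0 0.13 0.02" --pt "0 0 0 0 0 0.13 0.02" --pt "0 0 0 0 0 0.13 0.02" --pt "0 0 0 0 0 0.13 0.02" --pt "0 0 0 0 0 0.13 0.02" --pt "0 0 0 0 0 0.13 0.02" --pt "0 0 0 0 0 0.13 0.02" --pt "0 0 0 0 0 0.13 0.02" --pt "0 0 0 0 0 0.13 0.02"

```text
clock: 13.65
eef_pos: [0.5437, 0.223, 0.2308]
tcp_rot: [-0.001, 0.556, 0.831, -0.001]
contact_force: [-0.2, 0.7, -3.2]
grip_width: 0.0271
grasp_force: 62.6
```

Call:
play_rows --pt "0 0 0 0 0 0.13 0.02" --pt "0 0 0 0 0 0.13 0.02" --pt "0 0 0 0 0 0.1 0.02" --pt "0 0 0 0 0 0.03 0.02" --pt "0 0 0 0 0 0 0.02"

```text
clock: 14.15
eef_pos: [0.5441, 0.2229, 0.231]
tcp_rot: [-0.0, 0.704, 0.71, -0.0]
contact_force: [0.1, -0.6, -2.9]
grip_width: 0.0276
grasp_force: 62.6
```

```bash
python3 - <<'E'
from h import *
s,p,Rt=st();print(s["clock"],p.round(4),s["joint_positions"],s["contact_force"],s["grip_width"]);print("yaw y",np.degrees(np.arctan2(Rt[1,1],Rt[0,1])))
print(goto((.5037,.0077,.23)))
E
```

```text
14.15 [0.5441 0.2229 0.231 ] [ 0.16503561  0.25728553 -0.70716654  1.59092075  0.16961279  1.35727899
 -0.55430957] [ 0.05825424 -0.59556251 -2.92584353] 0.027618813001792655
yaw y 0.4456163418592306
[-0.2149 -0.0421  0.0011]
```

Call:
play_rows --pt "-0.02 -0.004 0 0 0 0 0.02" --pt "-0.025 -0.005 0 0 0 0 0.02" --pt "-0.025 -0.005 0 0 0 0 0.02" --pt "-0.025 -0.005 0 0 0 0 0.02" --pt "-0.025 -0.005 0 0 0 0 0.02" --pt "-0.025 -0.005 0 0 0 0 0.02" --pt "-0.025 -0.005 0 0 0 0 0.02" --pt "-0.025 -0.005 0 0 0 0 0.02" --pt "-0.02 -0.003 0 0 0 0 0.02" --pt "0 0 0 0 0 0 0.02"

```text
clock: 15.15
eef_pos: [0.5034, 0.0037, 0.2311]
tcp_rot: [0.0, 0.706, 0.708, -0.001]
contact_force: [-1.1, 0.3, -2.7]
grip_width: 0.0272
grasp_force: 62.8
```

Call:
play_rows --pt "0 0 0 0 0 0 0.02" --pt "0 0 0.01 0 0 0 0.02" --pt "0 0 0.01 0 0 0 0.02" --pt "0 0 0.01 0 0 0 0.02" --pt "0 0 0.01 0 0 0 0.02" --pt "0 0 0 0 0 0 0.02" --pt "0 0 0 0 0 0 0.02"

```text
clock: 15.85
eef_pos: [0.5038, 0.0076, 0.1909]
tcp_rot: [-0.0, 0.705, 0.709, -0.0]
contact_force: [0.7, 0.4, -2.5]
grip_width: 0.0273
grasp_force: 62.7
```

```bash
python3 - <<'E'
from h import *
import pickle
s,p,Rt=st();print(s["clock"],p.round(4),s["joint_positions"],s["contact_force"]);print(goto((.5037,.0077,.19)))
S=cam("side");save(S,"s4.png");pickle.dump(S,open("s4.pkl","wb"));f=S["K"][0,0];print("f",f)
u,v=proj(S,[.5037,.0077,.1])[0].astype(int);print(u,v)
k=S["pixels"][v-70:v+50,u-80:u+80];cv2.imwrite("pics/s4c.png",cv2.resize(k,None,fx=4.5,fy=4.5,interpolation=cv2.INTER_CUBIC)[:,:,::-1])
E
```

```text
15.85 [0.5038 0.0076 0.1909] [ 0.47975106  0.06449081 -0.56421109  1.84419246  0.03615117  1.24386552
 -0.08882903] [ 0.66109883  0.4345541  -2.50801882]
[ 0.0001 -0.0001  0.0009]
f 389.70486807956047
295 206
```

View pics/s4c.png

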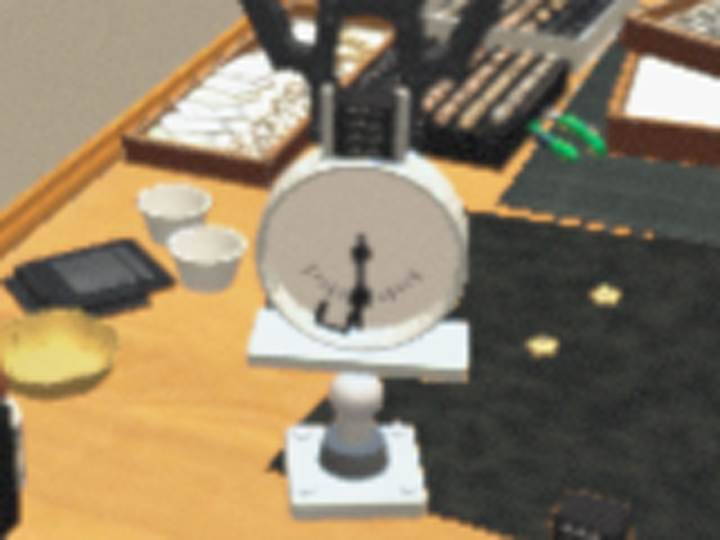

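The side view shows the gauge level and held straight above the stud head (355,390), with its dial towards the camera and the fork left of the pointer at about (335,315). I set it down and aim for roughly 6 mm of stud travel.

Call:
play_rows --pt "0 0 0.005 0 0 0 0.02" --pt "0 0 0.004 0 0 0 0.02" --pt "0 0 0.003 0 0 0 0.02" --pt "0 0 0.003 0 0 0 0.02" --pt "0 0 0 0 0 0 0.02" --pt "0 0 0 0 0 0 0.02" --pt "0 0 0 0 0 0 0.02" --pt "0 0 0 0 0 0 0.02"

```text
clock: 16.7
eef_pos: [0.5041, 0.0074, 0.1765]
tcp_rot: [0.0, 0.705, 0.709, 0.0]
contact_force: [0.1, 0.0, -0.5]
grip_width: 0.027
grasp_force: 63.2
```

```bash
python3 - <<'E'
from h import *
for i in range(3):
    s,p,Rt=st();print(s["clock"],p.round(4),s["contact_force"].round(2) if hasattr(s["contact_force"],"round") else s["contact_force"],np.round(s["moment"],3),s["grip_width"])
S=cam("side");C=cloud(S);Z=C[...,2];
uv=proj(S,[[.5037,.0077-.022,.064],[.5037,.03,.064]]);print(uv)
T=cam("top");C=cloud(T);m=(np.hypot(C[...,0]-.5037,C[...,1]-.0077)<.08)
for lo,hi in[(.055,.095)]:
    q=m&(C[...,2]>lo)&(C[...,2]<hi);print(q.sum(),np.median(C[q],0) if q.any() else '')
C=cloud(S)
# foot top surface points at dial side
q=(abs(C[...,0]-.5037)<.06)&(C[...,1]>.025)&(C[...,1]<.05)&(C[...,2]>.05)&(C[...,2]<.09);print(q.sum(),np.median(C[q],0),np.percentile(C[q][:,2],[5,50,95]))
E
```

```text
16.7 [0.5041 0.0074 0.1765] [ 0.12  0.05 -0.51] [-0.015 -0.032  0.039] 0.027044789370723313
16.7 [0.5041 0.0074 0.1765] [ 0.12  0.05 -0.51] [-0.015 -0.032  0.039] 0.027044789370723313
16.7 [0.5041 0.0074 0.1765] [ 0.12  0.05 -0.51] [-0.015 -0.032  0.039] 0.027044789370723313
[[295.54849192 214.73341683]
 [293.72291939 224.79680637]]
0 
182 [0.50564663 0.02734995 0.06951476] [0.06428619 0.06951476 0.0736124 ]
```

The contact reads about 2.4 N, so the stud is giving and the gauge is level. I press about 1 mm more to centre the travel, then rock 0.29 rad about the ball's centre.

Call:
play_rows --pt "0 0 0.001 0 0 0 0.02" --pt "0 0 0 0 0 0 0.02" --pt "0 0 0 0 0 0 0.02" --pt "0 0 0 0 0 0 0.02"

```text
clock: 17.2
eef_pos: [0.5041, 0.0074, 0.1754]
tcp_rot: [0.0, 0.705, 0.709, 0.0]
contact_force: [0.8, -0.2, 0.3]
grip_width: 0.0273
grasp_force: 63.2
```

Call:
play_rows --pt "0 0.0037 0 0.029 0 0 0.02" --pt "0 0.0037 0 0.029 0 0 0.02" --pt "0 0.0037 0 0.029 0 0 0.02" --pt "0 0.0037 0 0.029 0 0 0.02" --pt "0 0.0037 0 0.029 0 0 0.02" --pt "0 0 0 0 0 0 0.02" --pt "0 0 0 0 0 0 0.02"

```text
clock: 17.9
eef_pos: [0.5226, 0.0076, 0.174]
tcp_rot: [-0.051, 0.703, 0.707, -0.051]
contact_force: [1.0, -0.3, -0.4]
grip_width: 0.0274
grasp_force: 63.3
```

Call:
play_rows --pt "0 0.0037 0.0001 0.029 0 0 0.02" --pt "0 0.0037 0.0001 0.029 0 0 0.02" --pt "0 0.0037 0.0001 0.029 0 0 0.02" --pt "0 0.0037 0.0001 0.029 0 0 0.02" --pt "0 0.0037 0.0001 0.029 0 0 0.02" --pt "0 0 0 0 0 0 0.02" --pt "0 0 0 0 0 0 0.02" --pt "0 0 0 0 0 0 0.02"

```text
clock: 18.7
eef_pos: [0.5404, 0.0077, 0.1705]
tcp_rot: [-0.101, 0.698, 0.702, -0.102]
contact_force: [0.9, 0.1, -0.3]
grip_width: 0.0271
grasp_force: 63.3
```

```bash
python3 - <<'E'
from h import *
s,p,Rt=st();print(s["clock"],p.round(4),s["contact_force"],s["grip_width"]);print("tilt",np.arccos(-Rt[2,2]),Rt[:,2], "ballctr est",p+Rt@[0,0,.126])
S=cam("side")
u,v=proj(S,[.5037,.0077,.1])[0].astype(int)
k=S["pixels"][v-45:v+45,u-60:u+60];cv2.imwrite("pics/s5c.png",cv2.resize(k,None,fx=6.6,fy=6.6,interpolation=cv2.INTER_CUBIC)[:,:,::-1])
E
```

```text
18.7 [0.5404 0.0077 0.1705] [ 0.86521016  0.09260353 -0.29267882] 0.027064420980300836
tilt 0.28816203301560095 [-0.28418343 -0.0020083  -0.95876783] ballctr est [0.5045879  0.00747905 0.04964856]
```

View pics/s5c.png

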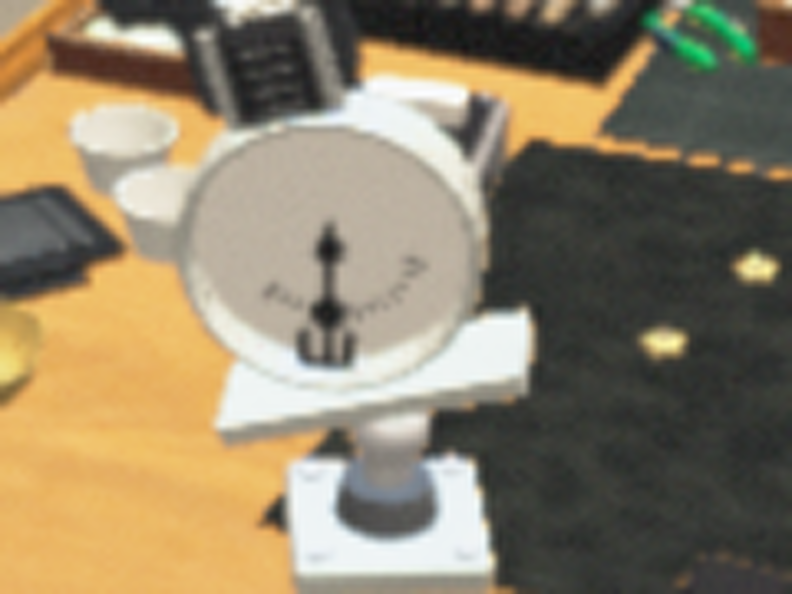

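The side view shows the pointer at u≈328, between prongs at 302 and 351, so it is centred in the fork. The stud is pressed about 6 mm. I hold briefly, then hand in.

Call:
play_rows --pt "0 0 0 0 0 0 0.02" --pt "0 0 0 0 0 0 0.02" --pt "0 0 0 0 0 0 0.02" --pt "0 0 0 0 0 0 0.02" --pt "0 0 0 0 0 0 0.02" --pt "0 0 0 0 0 0 0.02" --pt "0 0 0 0 0 0 0.02" --pt "0 0 0 0 0 0 0.02"

```text
clock: 19.55
eef_pos: [0.5405, 0.0077, 0.17]
tcp_rot: [-0.102, 0.698, 0.702, -0.102]
contact_force: [1.7, 0.2, 0.4]
grip_width: 0.0272
grasp_force: 63.4
```

```bash
python3 -c "
from workcell import workorder; print(workorder.close_job())"
```

```text
the job is handed in; nothing more can be done
None
```

The job is handed in (the call returned no verdict): the keys were pressed round, square, bar, and the gauge is still held on the stud, pressed about 6 mm, rolled about 0.29 rad with its pointer at rest in the fork.

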